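# Bring the circled zone under the extraction tip

## Task

Take the short white-coated glass plate off the bench and lay it flat on the bed of the extraction station, in front of the head, with the end nearest the pencilled circle leading in. Keeping it flat on the bed, slide it in beneath the head until the circle is under the raised tip, then push the black knob down until the tip rests on the layer inside the circle, touching the layer nowhere else. Leave the long plate, the vial tray and the bottle where they are.

Things in the scene. Friction and masses are not known exactly. Their poses are not given: they have to be found in the camera images.
- plate: the short thin-layer plate, loose: 100 long (its x), 50 wide (its y), 6 mm thick (glass under a 2 mm white layer), 50 to 110 g. Origin: centre of its underside, z up out of the layer. A pencilled circle lies nearer its +x end; a pencil line crosses 12 mm from the -x end, another 7 mm from the +x end. It starts on the bench before the station, +x end towards it within 55 degrees.
- spot (a point): the centre of the pencilled circle on top of the short plate's white layer: 20 mm from the plate's centre towards the +x end (30 mm from that end, 70 mm from the other) and 6 mm from the middle line towards the plate's -y side. The circle is 14 mm in diameter inside the pencil line.
- extractor: the extraction station, fixed to the bench: white base with a dark grey metal bed, white column at the rear, grey overhanging head. Origin: on the bench straight below the tip; x runs from its open front (to the robot's right) into the throat, z up. Base x -175 to 140, y -85 to 85 mm; column x 52 to 140, y -50 to 50, up to z 160. Lines scribed on the bed cross below the tip.
- bed_front (a point): middle of the bed's front edge, on its top face: 172 mm in front of the tip axis, 40 mm above the bench. The dark bed is flat, level and without fences, 160 mm wide (80 each side), and runs from here 222 mm in to the column. Axes as the station's.
- head_front (a point): middle of the lower front edge of the grey head, 45 mm in front of the tip axis, 88 mm above the bench (48 above the bed). The head is 44 mm wide and 72 mm high (top at 160). With the circle under the tip only some 25 mm of the plate stands out in front of it, and an upright gripper would hit the head: lean the tool back, fingers pointing into the throat.
- quill: the station's vertical rod with the tip at its lower end and a round black push knob on top (38 mm in diameter, 20 mm high); it slides straight down through the head on the station's z axis and does not move sideways. Origin at the tip. It stays where it is left: about 4 N slides it, there is no return spring.
- tip (a point): the lower end of the rod: a blunt steel tip 5 mm in diameter. It starts 54 to 58 mm above the bench (8 to 12 mm above the top of a plate lying on the bed) and rests on such a plate at 46 mm. A steel bush 22 mm in diameter surrounds the rod under the head, down to 80 mm above the bench.
- knob_top (a point): centre of the top face of the black knob, 142 mm straight above the tip (196 to 200 mm above the bench at the start, 188 mm when the tip rests on the plate).
- long_plate: a second, unmarked plate, 200 x 50 x 6 mm, lying on the bench beside the short one, nearer to or farther from the robot: leave alone. Origin: centre of its underside, x along its length.
- vial_tray: a round grey tray, 150 mm in diameter, with blue-capped vials, 48 mm high overall, behind the station's column: leave alone. Origin: centre of its underside.
- reagent_bottle: an amber bottle with a blue cap, 68 mm in diameter, 150 mm high, behind the station's column: leave alone. Origin: centre of its underside.
Things that resemble listed ones, but are neither listed nor needed, are in the scene too. What is shaped like the plate but blue is not meant.

How it is judged:
By the outcome, as a careful person would: the job done as asked, in the order asked, and still so for the second after the job is handed in, with the robot touching nothing.
It also fails if it takes over 61 s, if anything falls off the work surface, if the arm or the gripper's body presses on something with over 40 N, if the wrist force passes 120 N, or if a joint passes its speed limit or range.

## Robot

A 6-joint arm with a two-finger parallel gripper is mounted at the origin on the work surface. World frame = base frame: x ahead of the robot, y to its left, z up, the work surface at z = 0. Lengths are in mm, angles in degrees, forces in N, time in s.
With the tool pointing down it reaches from about 300 to 850 mm from the base axis. Payload 4.2 kg.
Tool frame: the origin (TCP) lies midway between the tips of the shut fingers; the grasp point (between the pads) lies 19 mm behind it (env.hold_point_z is the z of the grasp point in the tool frame, in mm); z points along the fingers, y is the direction in which the jaws open and shut (so a half turn about z gives the same grasp; the last joint's range is limited). The gripper opens to 91 mm and grips with 3 to 60 N. Pads are 32 mm wide; open, the fingers measure 118 mm over their backs; the gripper's body (76 mm by 178 mm) begins 60 mm behind the grasp point.
Start: joints at [-67.781, 18.312, 89.639, -0, 72.044, -1.146], TCP at [228.045, -527.865, 183.576] pointing down, gripper open.
Joint ranges: [-177.97, 177.97], [-48.28, 115.42], [12.27, 149.76], [-77.06, 257.06], [2.81, 150.46], [-146.56, 146.56]. Speed limits (degrees/s): [147.25, 147.25, 180, 180, 180, 180].

## Interface

Orientations are given as [roll, pitch, yaw] about the fixed x, y, z axes, in that order (R = Rz(yaw) Ry(pitch) Rx(roll)).
In Python, from workcell import env, grab_frame, camera_params, spotter gives the robot as it stands. The module is installed in compiled form; this text tells all that it offers.
- The arm moves only by the shell command python3 -m jog 'ROWS' [FORCE]. ROWS is text: rows parted by semicolons, each of 7 numbers parted by spaces: the turn, a rotation vector about the world's x, y, z in units of 5 degrees (1.0 is 5 degrees), then the shift along the world's x, y, z in units of 25 mm (1.0 is 25 mm), then the opening, from 0 (shut) to 1 (fully open). A call has 1 to 5 rows; each row is the pose to reach, as a shift and turn from the pose commanded when the call began; what a row does not reach only later rows make up. A row lasts 1/8 s, in which the tool goes at most 62.5 mm and 10.7 degrees, less where a joint would pass 70% of its speed; a pose out of reach is approached as far as the arm can. A call with a gripper value outside its range is refused whole. The fingers move at their own pace and stop on an object; FORCE is the grip in N (left out, the last holds). Time passes only in rows, so rows that repeat a pose let the fingers close. It gives the time, the measured TCP pose, the force and the opening at its end, in the units of the state.
- env.state(): the state, without advancing time (a new reading comes with each control period).
- grab_frame(name): name is "scene" or "top" or "wrist"; returns the picture (400x640x3 uint8, red, green, blue); there is no depth.
- camera_params(name): a dict with "K" (3x3 intrinsics, pixels), "dist" ([k1, k2, p1, p2, k3] as OpenCV has them; the pictures are not rectified), "rvec" (rotation vector, rad) and "tvec" (3), from world to camera coordinates, as OpenCV has them. Camera axes: x right, y down, z forward; pixel columns grow to the right and rows downward; lengths in mm; the calibration is good to about 2 mm. A picture is of the moment at which its call begins: read the wrist's pose just before it. camera_params takes no time and is no camera call; for the wrist camera it gives the pose at the moment of the call.
- env.job_done(): hands the job in, once; it reports no verdict.
Trained networks look in the newest picture that a camera, given by its name, has taken for a name from the list of things; names that differ only in an ending like _2 or _b are one class to them, and where a whole thing is asked for, a point or a joint stands for the part that bears it (a point fixed in the world has none). Each returns a list of dicts, best first, with "conf" (0 to 1); they miss things now and then, are a little off and sometimes report something else, mostly with a low value. They report only what shows in the picture. A call takes as long as a camera call. They do not tell look-alikes from the thing itself.
- spotter.look_for(query, camera): "box" ([left, top, width, height] in pixels, round what is visible of it).
- spotter.trace(query, camera): "region" (400x640 bool, what is visible of it) and "box" ([left, top, width, height] in pixels, round what is visible of it).
The state is a dict: "time_s": time; "qpos": joint angles; "qvel": joint speeds; "effort": joint torques, N m; "ee_pos": TCP position; "ee_rot": TCP orientation; "force": force on the tool from outside, world axes, zero at the start; "torque": the same for the moment, N m; "gripper_width": finger opening in mm.
Only numpy, scipy, OpenCV 4.12 (cv2) and the standard library are available. Lean on these libraries where they do the work, as an engineer would, in place of code of your own. Each camera call takes 0.05 s, during which the arm holds its last target. There are 200 camera calls.

## Working session

There is one attempt and no reset: what is moved stays moved. The work goes in short steps, Python scripts to look and compute and a shell command to move; the robot and the scene stay as the last step left them, time stands still between calls to the robot, and variables do not carry over. Pictures are saved under pics/ and viewed, about 8 in all and at most 12, crops included, and the job is handed in when it is done.

```bash
mkdir -p pics
cat > h.py <<'E'
import numpy as np, cv2, json
from workcell import env, grab_frame, camera_params, spotter
def cam(n):
    p=camera_params(n); return [np.array(p[k],float) for k in("K","dist","rvec","tvec")]
def ray(P,uv,z):
    K,d,r,t=P; n=cv2.undistortPoints(np.array(uv,float).reshape(-1,1,2),K,d).reshape(-1,2)
    R=cv2.Rodrigues(r)[0]; c=-R.T@t.ravel(); D=np.c_[n,np.ones(len(n))]@R
    return c+D*((z-c[2])/D[:,2])[:,None]
def proj(P,X):
    K,d,r,t=P; return cv2.projectPoints(np.array(X,float).reshape(-1,1,3),r,t,K,d)[0].reshape(-1,2)
def save(n,im): cv2.imwrite(f"pics/{n}.png",cv2.cvtColor(im,cv2.COLOR_RGB2BGR))
E
python3 - <<'E'
from h import *
a=grab_frame("top");b=grab_frame("scene");save("top0",a);save("scene0",b)
for c in("top","scene"):
    for q in("plate","extractor","long_plate","quill"):
        for r in spotter.look_for(q,c)[:3]: print(c,q,np.round(r["box"]),round(r["conf"],2))
    P=cam(c);R=cv2.Rodrigues(P[2])[0];print(c,-R.T@P[3].ravel(),R[2])
print(env.state()["time_s"],env.hold_point_z,env.state()["ee_rot"],env.state()["force"])
E
```

```text
top plate [396. 182.  34.  21.] 0.97
top plate [358. 146.  31.  28.] 0.94
top plate [423. 138.  14.  32.] 0.81
top extractor [212. 184. 128.  82.] 0.95
top extractor [260. 210.  14.  17.] 0.75
top long_plate [396. 232.  71.  22.] 0.9
top quill [260. 210.  16.  17.] 0.63
top [ 453.54797497   15.96100516 1039.66874103] [ 0.13812959 -0.02292436 -0.99014882]
scene plate [212. 291.  24.  34.] 0.71
scene plate [210. 254.  37.  28.] 0.6
scene plate [266. 273.  32.  15.] 0.59
scene extractor [283. 165. 102.  73.] 0.71
scene long_plate [170. 232.  66.  28.] 0.67
scene quill [334. 162.  13.  42.] 0.58
scene [1486.04014855 -442.43583613  912.29090668] [-0.71741014  0.35691959 -0.59827343]
0.5 -18.8 [1.79997142e+02 1.69631129e-03 2.33625418e+01] [-0.30030498  0.13772708  0.10697573]
```

View pics/top0.png

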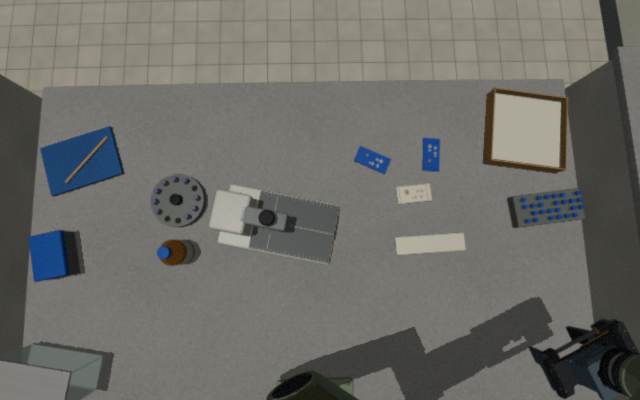

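View pics/scene0.png

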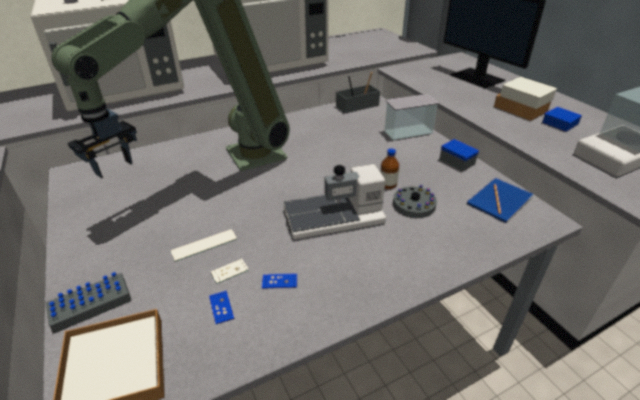

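Top view: short white plate at (413,193), long plate (430,243), station with the knob at (267,218), open front at column ~335; two blue decoys at (373,160) and (431,154).

Run:
```python
from h import *
a=cv2.imread("pics/top0.png"); P=cam("top")
c=cv2.resize(a[170:275,200:345],None,fx=5,fy=5,interpolation=cv2.INTER_CUBIC)
d=cv2.resize(a[175:210,388:438],None,fx=5,fy=5,interpolation=cv2.INTER_CUBIC)
m=np.zeros((525+175,725,3),np.uint8);m[:525]=c;m[525:,:250]=d;cv2.imwrite("pics/crop0.png",m)
g=a.min(2)[175:212,388:440]; M=(g>130).astype(np.uint8); n,l,s,_=cv2.connectedComponentsWithStats(M);k=1+np.argmax(s[1:,4])
ct=cv2.findContours((l==k).astype(np.uint8),0,1)[0][0].reshape(-1,2)+[388,175]
X=ray(P,ct,6)[:,:2].astype(np.float32);print(cv2.minAreaRect(X),s[k])
print("quill/knob",ray(P,[[267,218]],198))
```

```text
((602.7357177734375, -302.43060302734375), (51.145408630371094, 99.6552963256836), 4.686662673950195) [  8   8  36  21 557]
quill/knob [[524.42916514 102.85853541 198.        ]]
```

View pics/crop0.png

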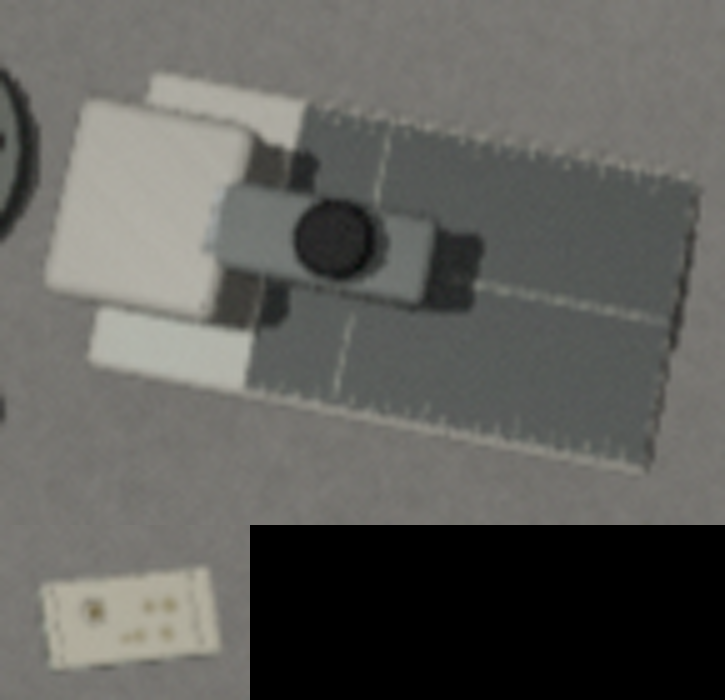

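Crop: the bed corners are at (698,185), (652,468), (305,103), (248,388). The scribed centre line ends at (475,288) and (665,320), the cross line runs (388,140)–(336,390), and the circle is at (95,610), nearest the end facing the station.

Run:
```python
from h import *
from scipy.optimize import least_squares
P=cam("top")
uv=(np.array([[698,185],[652,468],[305,103],[248,388],[335,239]])+.5)/5-.5+[200,170]
L=np.array([[-172,-80],[-172,80],[50,-80],[50,80]],float)
# front-upper image = +x world. station x ~ +y world, station y ~ -x world -> upper is -y
X=ray(P,uv[:4],40)[:,:2]; print(X.round(1), ray(P,uv[4:],198).round(1))
f=lambda p:(np.c_[np.cos(p[2])*L[:,0]-np.sin(p[2])*L[:,1]+p[0],np.sin(p[2])*L[:,0]+np.cos(p[2])*L[:,1]+p[1]]-X).ravel()
r=least_squares(f,[524,103,1.6]);print(r.x[:2],np.degrees(r.x[2]),f(r.x).round(1))
def lp(u): return ray(P,(np.array(u)+.5)/5-.5+[200,170],40)[:,:2]
c,s=np.cos(r.x[2]),np.sin(r.x[2]);R=np.array([[c,-s],[s,c]])
print("centre line in st",((lp([[475,288],[665,320]])-r.x[:2])@R).round(1),"cross",((lp([[388,140],[378,195],[348,320],[336,390]])-r.x[:2])@R).round(1))
print("spot",ray(P,(np.array([[95,610-525]])+.5)/5-.5+[388,175],6))
```

```text
[[564.7 -81.1]
 [410.6 -50.6]
 [615.7 136.3]
 [459.2 168.2]] [[525.8 103.8 198. ]]
[525.59257683 102.82329579] 77.65350568296967 [ 2.2 -1.3  0.   2.5 -1.2 -1.8 -1.1  0.5]
centre line in st [[ -61.     2. ]
 [-166.8   -0.6]] cross [[  2.5 -69.3]
 [  1.7 -38.2]
 [  3.9  32.4]
 [  2.5  70.8]]
spot [[ 607.72165697 -281.88530259    6.        ]]
```

```bash
python3 -m jog '0 0 8 8 5 0 1;0 0 8 8 5 0 1;0 0 8 8 5 0 1;0 0 8 8 5 0 1;0 0 8 8 5 0 1' | tail -3
python3 -m jog '0 0 6.26 7 4 -1.4 0.8;0 0 6.26 7 4 -1.4 0.8;0 0 6.26 7 4 -1.4 0.8;0 0 6.26 7 4 -1.4 0.8;0 0 6.26 7 4 -1.4 0.8' | tail -3
python3 - <<'E'
from h import *
s=env.state();print(s["time_s"],s["ee_pos"],s["ee_rot"],s["qpos"],s["force"])
P=cam("wrist");im=grab_frame("wrist");save("w1",im)
for r in spotter.trace("plate","wrist")[:3]:
    ct=max(cv2.findContours(r["region"].astype(np.uint8),0,1)[0],key=len).reshape(-1,2)
    print(r["conf"],r["box"],cv2.minAreaRect(ray(P,ct,6)[:,:2].astype(np.float32)))
E
```

```text
ee_rot: [180.0, -0.0, 63.6]
force: [-0.4, -0.1, -0.6]
gripper_width: 90.8
ee_rot: [-179.9, 0.0, 94.6]
force: [0.3, 0.4, -0.7]
gripper_width: 72.9
1.75 [ 602.60332743 -303.18922983  147.97755424] [-1.79912502e+02  7.99333151e-04  9.46260554e+01] [-2.76595252e+01  2.86174973e+01  7.83454401e+01 -4.95489268e-02
  7.31106118e+01 -3.22711544e+01] [ 0.26149859  0.3896627  -0.74475493]
0.86 [364.6, 213.9, 84.8, 48.1] ((720.0794677734375, -359.97174072265625), (50.395389556884766, 99.11553192138672), 84.16584014892578)
0.77 [380.8, 31.0, 88.2, 108.0] ((706.8764038085938, -186.33058166503906), (99.600341796875, 50.41478729248047), 65.30397033691406)
0.57 [293.7, 140.4, 50.4, 84.3] ((604.606689453125, -301.9160461425781), (53.30359649658203, 100.19796752929688), 4.629779815673828)
```

View pics/w1.png

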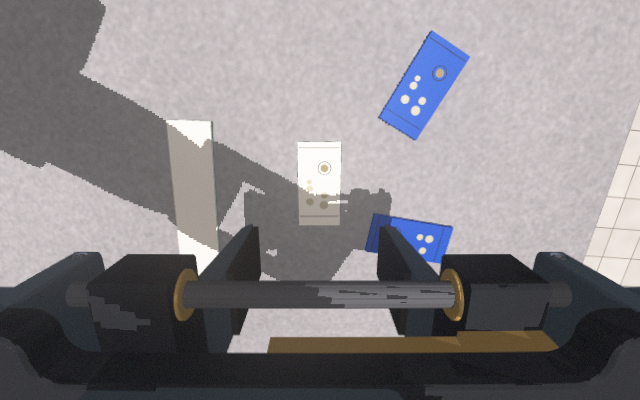

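Wrist view: the short plate sits between the fingers, with the circle at (324,168) on the leading end. A blue decoy is at (410,238), clear of the right finger. I'll lower and grip.

```bash
python3 -m jog '0 0 0 0.04 0.04 -2.4 0.78;0 0 0 0.04 0.04 -4.6 0.78;0 0 0 0.04 0.04 -5.6 0.78;0 0 0 0.04 0.04 -5.86 0.78;0 0 0 0.04 0.04 -5.86 0.78'
python3 -m jog '0 0 0 0 0 0 0.5;0 0 0 0 0 0 0.45;0 0 0 0 0 0 0.45;0 0 0 0 0 0 0.45;0 0 0 0 0 0 0.45' 25
python3 -m jog '0 0 0 0 0 0.2 0.45;0 0 0 0 0 0.8 0.45;0 0 0 0 0 2 0.45;0 0 0 0 0 3.2 0.45;0 0 0 0 0 4 0.45'
```

```text
time_s: 2.48
ee_pos: [603.9, -303.2, 3.3]
ee_rot: [179.9, 0.1, 94.6]
force: [-1.0, -0.4, 0.1]
gripper_width: 71.3
time_s: 3.1
ee_pos: [604.1, -301.8, 2.1]
ee_rot: [180.0, -0.0, 94.7]
force: [0.2, 0.3, -0.5]
gripper_width: 41.1
time_s: 3.72
ee_pos: [604.9, -302.3, 105.2]
ee_rot: [179.8, 0.1, 94.7]
force: [0.5, 0.7, -0.9]
gripper_width: 41.0
```

Run:
```python
from h import *
P=cam("wrist");im=grab_frame("wrist");save("w2",im[100:300,200:440].repeat(3,0).repeat(3,1))
for r in spotter.trace("plate","wrist")[:3]:
    ct=max(cv2.findContours(r["region"].astype(np.uint8),0,1)[0],key=len).reshape(-1,2)
    print(r["conf"],r["box"],cv2.minAreaRect(ray(P,ct,6)[:,:2].astype(np.float32)))
```

```text
0.89 [372.6, 225.6, 93.3, 33.8] ((720.775634765625, -351.9117736816406), (38.37919616699219, 100.4768295288086), 87.47149658203125)
0.7 [385.2, 18.0, 102.1, 123.7] ((706.4761962890625, -186.76217651367188), (101.67724609375, 51.8846435546875), 65.14039611816406)
0.59 [291.5, 142.0, 53.9, 97.2] ((604.710693359375, -300.53253173828125), (50.23767852783203, 99.87135314941406), 4.7553791999816895)
```

View pics/w2.png

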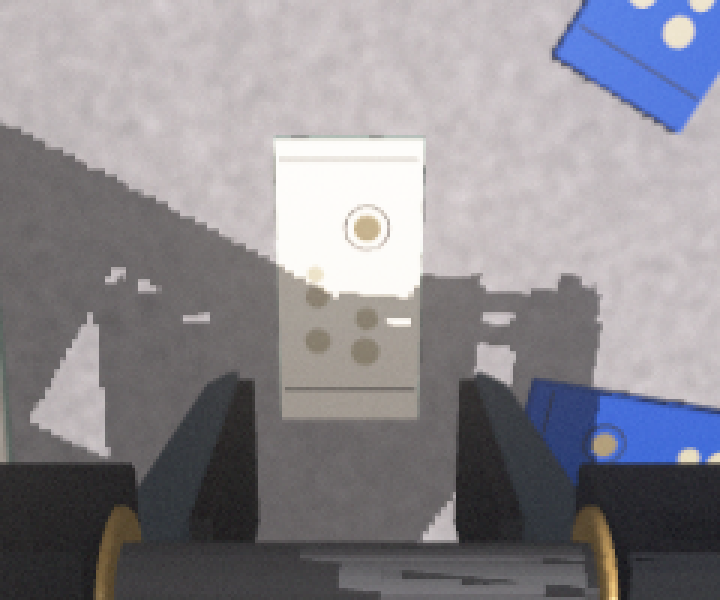

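The plate still lies on the bench, circle at crop (367,228), and the jaws closed above it. The open fingertips must ride higher than the shut-finger TCP, so I'll probe down gently with the jaws nearly closed.

```bash
python3 -m jog '0 0 0 0 0.04 0 0.66;0 0 0 0 0.04 -1 0.66;0 0 0 0 0.04 -2.8 0.66;0 0 0 0 0.04 -4 0.66;0 0 0 0 0.04 -4.04 0.66'
for i in 1; do python3 -m jog '0 0 0 0 0 -0.04 0.66;0 0 0 0 0 -0.08 0.66;0 0 0 0 0 -0.08 0.66'; done
python3 -m jog '0 0 0 0 0 -0.04 0.66;0 0 0 0 0 -0.08 0.66;0 0 0 0 0 -0.08 0.66'
```

```text
time_s: 4.45
ee_pos: [601.3, -299.4, -2.8]
ee_rot: [-179.6, -0.2, 94.7]
force: [-0.4, 0.3, 0.1]
gripper_width: 60.4
time_s: 4.82
ee_pos: [604.6, -301.2, 0.3]
ee_rot: [179.9, 0.1, 94.7]
force: [-0.1, 0.6, 0.8]
gripper_width: 60.6
time_s: 5.2
ee_pos: [604.0, -300.8, -3.0]
ee_rot: [-180.0, -0.0, 94.7]
force: [-0.5, -0.1, 0.7]
gripper_width: 60.3
```

```bash
python3 -m jog '0 0 0 0 0 -0.04 0.66;0 0 0 0 0 -0.08 0.66;0 0 0 0 0 -0.08 0.66' |egrep 'pos|force'
python3 -m jog '0 0 0 0 0 -0.04 0.66;0 0 0 0 0 -0.04 0.66'|egrep 'pos|force'
python3 -m jog '0 0 0 0 0 -0.04 0.66;0 0 0 0 0 -0.04 0.66'|egrep 'pos|force'
```

```text
ee_pos: [603.9, -300.8, -5.1]
force: [0.4, -0.1, 0.2]
ee_pos: [604.0, -300.8, -6.0]
force: [1.0, 0.0, -0.7]
ee_pos: [604.0, -300.8, -7.0]
force: [0.7, 0.2, -0.1]
```

```bash
python3 -m jog '0 0 0 0 0 0 0.53;0 0 0 0 0 0 0.5;0 0 0 0 0 0 0.5;0 0 0 0 0 0 0.5' 25
```

```text
time_s: 6.58
ee_pos: [604.1, -300.9, -6.9]
ee_rot: [180.0, 0.0, 94.7]
force: [0.3, 0.2, -0.4]
gripper_width: 45.6
```

Run:
```python
from h import *
P=cam("wrist");im=grab_frame("wrist");a=grab_frame("scene")
m=np.zeros((600,720,3),np.uint8);m[:300]=cv2.resize(im[150:300,140:500],None,fx=2,fy=2)
u=proj(cam("scene"),[[604,-301,20]])[0].astype(int);print(u)
b=cv2.resize(a[u[1]-33:u[1]+27,u[0]-60:u[0]+60],None,fx=5,fy=5,interpolation=cv2.INTER_CUBIC);m[300:,:600]=b
save("w3",m)
R=cv2.Rodrigues(P[2])[0];print(-R.T@P[3].ravel(),R[2],P[0])
```

```text
[228 266]
[ 599.17150478 -220.9351884   194.82262425] [ 0.02317572 -0.28415049 -0.95849955] [[301.84510774   0.         318.38252525]
 [  0.         301.84510774 203.80968537]
 [  0.           0.           1.        ]]
```

View pics/w3.png

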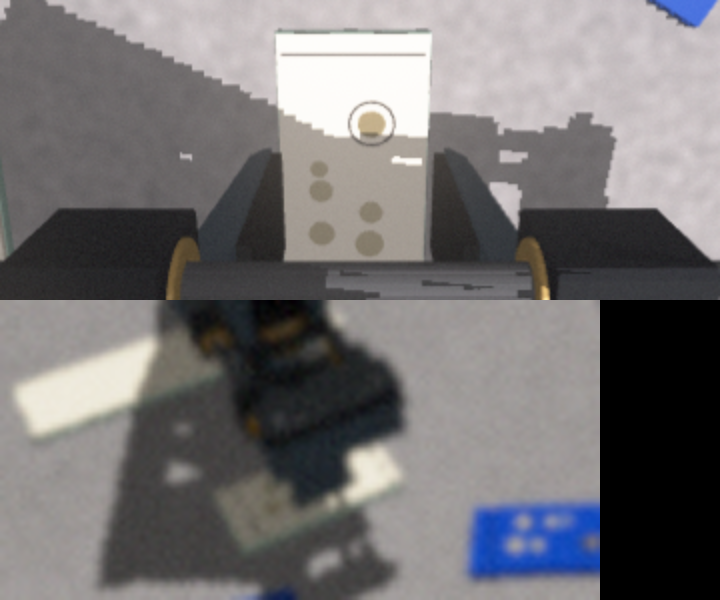

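```bash
python3 - <<'E'
from h import *
P=cam("wrist")
for uv in([281.5,225],[278,225],[356,225],[358,225]):
    a,b=ray(P,[uv],0)[0],ray(P,[uv],50)[0]
    for y in(-285,-301): print(uv,y,(a+(b-a)*(y-a[1])/(b[1]-a[1])).round(1))
E
python3 -m jog '0 0 0 0 0 -0.04 0.5;0 0 0 0 0 -0.08 0.5;0 0 0 0 0 -0.08 0.5' |egrep 'pos|force'
python3 -m jog '0 0 0 0 0 -0.04 0.5;0 0 0 0 0 -0.08 0.5;0 0 0 0 0 -0.08 0.5' |egrep 'pos|force|wid'
```

```text
[281.5, 225] -285 [ 582.6 -285.    28.3]
[281.5, 225] -301 [ 578.5 -301.   -13.2]
[278, 225] -285 [ 580.6 -285.    28.8]
[278, 225] -301 [ 576.  -301.   -12.7]
[356, 225] -285 [ 627.9 -285.    18.6]
[356, 225] -301 [ 635.1 -301.   -25.5]
[358, 225] -285 [ 629.2 -285.    18.3]
[358, 225] -301 [ 636.7 -301.   -25.8]
ee_pos: [603.9, -300.8, -9.1]
force: [-0.0, -0.5, -0.2]
ee_pos: [604.0, -300.8, -11.1]
force: [0.0, -0.2, 0.7]
gripper_width: 45.7
```

```bash
python3 -m jog '0 0 0 0 0 0 0.66;0 0 0 0 0 0 0.66;0 0 0 0 0 -0.06 0.66;0 0 0 0 0 -0.06 0.66' |egrep 'pos|force|wid'
python3 -m jog '0 0 0 0 0 -0.04 0.66;0 0 0 0 0 -0.08 0.66;0 0 0 0 0 -0.08 0.66' |egrep 'pos|force'
python3 -m jog '0 0 0 0 0 -0.04 0.66;0 0 0 0 0 -0.08 0.66;0 0 0 0 0 -0.08 0.66' |egrep 'pos|force|wid'
```

```text
ee_pos: [603.9, -300.8, -12.6]
force: [0.0, 0.8, 0.2]
gripper_width: 60.2
ee_pos: [604.0, -300.8, -14.6]
force: [0.5, 0.2, 0.5]
ee_pos: [604.0, -300.8, -16.5]
force: [0.6, -1.3, 0.2]
gripper_width: 60.0
```

```bash
python3 -m jog '0 0 0 0 0 -0.06 0.66;0 0 0 0 0 -0.06 0.66' |egrep 'pos|force'
python3 -m jog '0 0 0 0 0 -0.06 0.66;0 0 0 0 0 -0.06 0.66' |egrep 'pos|force'
python3 -m jog '0 0 0 0 0 -0.06 0.66;0 0 0 0 0 -0.06 0.66' |egrep 'time|pos|force'
```

```text
ee_pos: [604.0, -300.8, -18.1]
force: [0.8, 0.1, 0.3]
ee_pos: [604.0, -300.8, -19.6]
force: [-0.0, 0.8, 0.3]
time_s: 9.43
ee_pos: [603.9, -300.8, -21.1]
force: [0.2, 0.8, 0.1]
```

```bash
python3 -m jog '0 0 0 0 0 0 0.54;0 0 0 0 0 0 0.5;0 0 0 0 0 0 0.5' |egrep 'pos|force|wid'
python3 - <<'E'
from h import *
P=cam("wrist");im=grab_frame("wrist");a=grab_frame("top")
m=np.zeros((600,720,3),np.uint8);m[:300]=cv2.resize(im[150:300,140:500],None,fx=2,fy=2)
b=cv2.resize(a[165:225,350:470],None,fx=5,fy=5,interpolation=cv2.INTER_CUBIC);m[300:,:600]=b
save("w4",m)
E
```

```text
ee_pos: [604.1, -300.9, -20.9]
force: [0.1, 0.0, -0.3]
gripper_width: 45.6
```

View pics/w4.png

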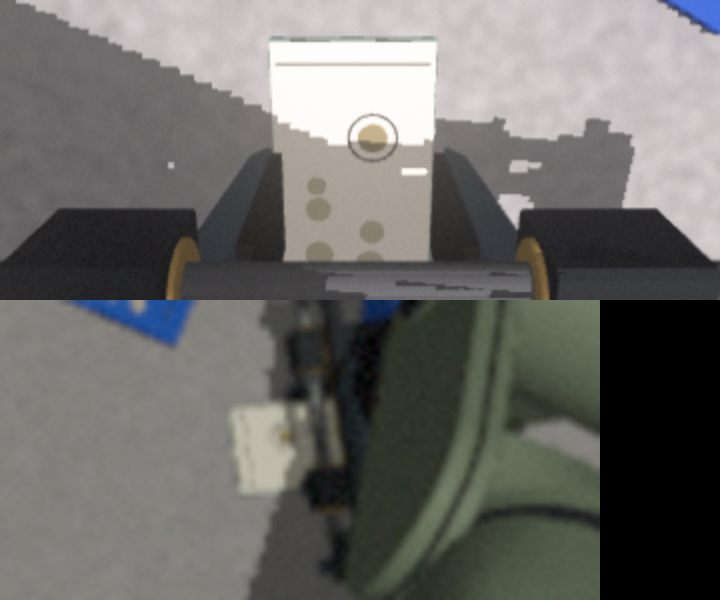

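Wrist view: pads at crop x 283 and 430 still overlap the plate edges (273–433), so the tips are just above the plate. I'll open and keep probing down with force checks, shifting about 1 mm in -x to centre.

```bash
python3 -m jog '0 0 0 0 0 0 0.66;0 0 0 -0.05 0 0 0.66;0 0 0 -0.05 0 -0.08 0.66;0 0 0 -0.05 0 -0.08 0.66' |egrep 'pos|force'
python3 -m jog '0 0 0 0 0 -0.06 0.66;0 0 0 0 0 -0.06 0.66' |egrep 'pos|force'
python3 -m jog '0 0 0 0 0 -0.06 0.66;0 0 0 0 0 -0.06 0.66' |egrep 'time|pos|force'
```

```text
ee_pos: [602.6, -300.7, -23.2]
force: [0.1, -0.9, -0.5]
ee_pos: [602.7, -300.8, -24.6]
force: [0.3, -0.1, 0.0]
time_s: 10.9
ee_pos: [602.7, -300.8, -26.1]
force: [-0.3, -0.0, 0.5]
```

```bash
python3 -m jog '0 0 0 0 0 -0.06 0.66;0 0 0 0 0 -0.06 0.66' |egrep 'pos|force'
python3 -m jog '0 0 0 0 0 -0.06 0.66;0 0 0 0 0 -0.06 0.66' |egrep 'time|pos|force'
python3 -m jog '0 0 0 0 0 0 0.54;0 0 0 0 0 0 0.5;0 0 0 0 0 0 0.5' 25 |egrep 'pos|force|wid'
```

```text
ee_pos: [602.7, -300.8, -27.6]
force: [0.6, -0.4, -0.5]
time_s: 11.4
ee_pos: [602.7, -300.8, -29.1]
force: [0.2, -0.4, -0.6]
ee_pos: [602.8, -300.9, -28.9]
force: [-0.0, 0.1, 0.4]
gripper_width: 49.4
```

Gripped: the width stopped at 49.4. I'll find the bench contact to learn the true tip offset and get a deeper bite.

```bash
python3 -m jog '0 0 0 0 0 0 0.6;0 0 0 0 0 0 0.6;0 0 0 0 0 -0.06 0.6;0 0 0 0 0 -0.06 0.6' |egrep 'pos|force'
python3 -m jog '0 0 0 0 0 -0.05 0.6;0 0 0 0 0 -0.05 0.6' |egrep 'pos|force'
python3 -m jog '0 0 0 0 0 0 0.54;0 0 0 0 0 0 0.5;0 0 0 0 0 0 0.5' 25 |egrep 'time|pos|force|wid'
```

```text
ee_pos: [603.0, -301.0, -30.1]
force: [-1.0, 0.4, 2.6]
ee_pos: [603.0, -301.0, -30.1]
force: [-2.1, 1.4, 9.2]
time_s: 12.9
ee_pos: [602.8, -301.2, -30.1]
force: [-3.2, 1.1, 8.8]
gripper_width: 49.6
```

Contact at TCP z = -30.1, so with about 50 mm opening the tips sit 30 mm behind the TCP. I'll lift and carry to above the bed.

```bash
python3 -m jog '0 0 0 0 0 0.2 0.45;0 0 0 0 0 0.8 0.45;0 0 0 0 0 2 0.45;0 0 0 0 0 3.2 0.45;0 0 0 0 0 4 0.45' 40 |egrep 'pos|force|wid'
python3 -m jog '0 0 -0.5 -0.6 1.6 0 0.45;0 0 -1.2 -1.5 3.5 0 0.45;0 0 -1.9 -2.3 5.3 0 0.45;0 0 -2.5 -3 7.2 0 0.45;0 0 -3 -3.5 8.6 0 0.45' |egrep 'pos|force|wid'
python3 -m jog '0 0 -0.34 -0.5 1.5 0 0.45;0 0 -0.34 -0.83 2.5 0 0.45;0 0 -0.34 -0.83 2.92 0 0.45;0 0 -0.34 -0.83 2.92 0 0.45'
python3 - <<'E'
from h import *
P=cam("wrist");im=grab_frame("wrist");Q=cam("top");a=grab_frame("top")
m=np.zeros((600,720,3),np.uint8);m[:360]=cv2.resize(im[100:300,120:520],None,fx=1.8,fy=1.8)
m[360:,:480]=cv2.resize(a[185:265,220:380],None,fx=3,fy=3,interpolation=cv2.INTER_CUBIC)
save("w5",m);save("w5raw",im)
E
```

```text
ee_pos: [603.6, -301.2, 70.7]
force: [-0.2, 0.5, -1.1]
gripper_width: 49.5
ee_pos: [514.5, -84.2, 69.1]
force: [0.6, 0.6, -0.5]
gripper_width: 49.8
time_s: 14.65
ee_pos: [495.3, -12.8, 68.8]
ee_rot: [179.9, 0.0, 78.0]
force: [-0.1, 0.2, -0.3]
gripper_width: 49.4
```

View pics/w5.png

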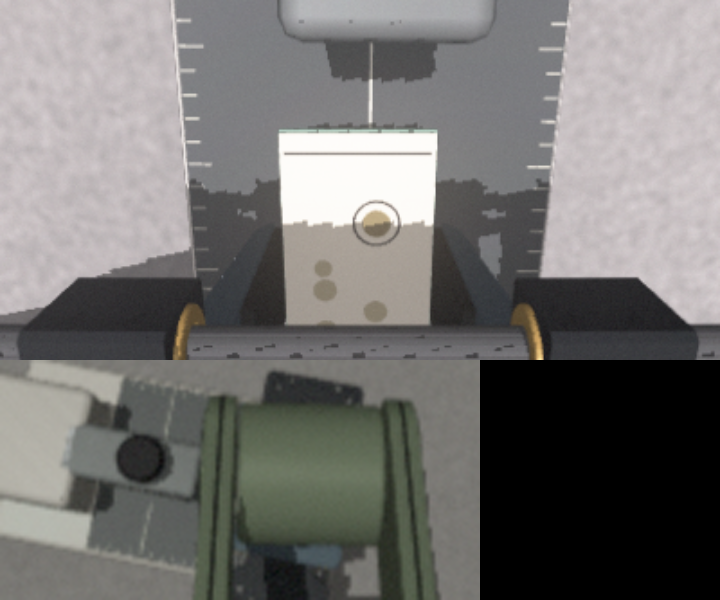

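Plate held level, circle at crop (376,223), scribed centre line at x≈370 beyond it. I'll compute the offsets.

Run:
```python
from h import *
P=cam("wrist");s=env.state();print(s["ee_pos"],s["ee_rot"])
c=lambda u:(np.array(u,float)+.5)/1.8-.5+[120,100]
cl=ray(P,c([[371,50],[370,120]]),40)[:,:2];L=ray(P,c([[174,10],[193,265]]),40)[:,:2];Rr=ray(P,c([[568,10],[542,265]]),40)[:,:2]
ang=lambda a:np.degrees(np.arctan2(*(a[0]-a[1])[::-1]))
print("cl",cl,ang(cl),"L",L,ang(L),"R",Rr,ang(Rr))
hf=ray(P,c([[283,25],[490,25]]),88);print("head",hf)
z=s["ee_pos"][2]+30+6
pl=ray(P,c([[279,130],[437,130],[376,223]]),z);print("plate front corners, spot",pl)
t=np.radians(78);u=np.array([np.cos(t),np.sin(t)]);v=np.array([-u[1],u[0]]);o=np.array([525.6,103.8])
for n,a in(("cl",cl),("L",L),("R",Rr),("plate",pl[:,:2]),("tcp",s["ee_pos"][None,:2] if hasattr(s["ee_pos"],'shape') else np.array([s["ee_pos"][:2]]))): print(n,np.c_[(a-o)@u,(a-o)@v].round(1))
```

```text
[495.23323956 -13.57016198  68.52322755] [1.79945663e+02 1.48644462e-02 7.79441769e+01]
cl [[517.29190172  54.37218257]
 [511.00892469  26.0376489 ]] 77.49737464985421 L [[442.60124202  86.53947196]
 [417.27682598 -22.90409653]] 76.97148516671005 R [[598.52332362  53.28530318]
 [575.25696712 -56.728085  ]] 78.05866747787633
head [[490.42070991  70.17864144  88.        ]
 [555.63819843  56.28714226  88.        ]]
plate front corners, spot [[483.66094752  39.77933607 104.52322755]
 [531.3588358   29.58364583 104.52322755]
 [506.84744235   3.58450345 104.52322755]]
cl [[-50.1  -2.2]
 [-79.1  -1.9]]
L [[ -34.1   77.6]
 [-146.5   79.6]]
R [[ -34.2  -81.8]
 [-146.7  -81.9]]
plate [[ -71.3   27.7]
 [ -71.4  -21.1]
 [-101.9   -2.5]]
tcp [[-121.1    5.3]]
```

```bash
python3 -m jog '0 0 -0.06 -0.02 0 -0.8 0.45;0 0 -0.06 -0.02 0 -1.7 0.45;0 0 -0.06 -0.02 0 -2.2 0.45;0 0 -0.06 -0.02 0 -2.3 0.45;0 0 -0.06 -0.02 0 -2.3 0.45' |egrep 'pos|force|wid'
python3 -m jog '0 0 0 0 0 -0.03 0.45;0 0 0 0 0 -0.03 0.45' |egrep 'pos|force|wid'
python3 -m jog '0 0 0 0 0 0 0.6;0 0 0 0 0 0 0.62;0 0 0 0 0 0 0.62'
```

```text
ee_pos: [494.6, -13.1, 11.1]
force: [-0.4, -0.4, -0.1]
gripper_width: 49.7
ee_pos: [494.4, -12.8, 10.5]
force: [-0.3, 0.5, -1.1]
gripper_width: 49.4
time_s: 16.0
ee_pos: [494.1, -12.9, 10.2]
ee_rot: [180.0, -0.0, 77.7]
force: [-0.1, -0.3, 1.3]
gripper_width: 56.2
```

The plate is on the bed. Next I'll lift off, lean 45° back, and come down over the plate's rear end.

```bash
python3 -m jog '0 0 0 0 0 0.4 0.66;0 0 0 0 0 1.5 0.66;0 0 0 0 0 3 0.66;0 0 0 0 0 3 0.66' |egrep 'pos|force|wid'
python3 -m jog '1.7 -0.37 0 -0.1 -0.48 0 0.66;3.4 -0.74 0 -0.1 -0.48 0 0.66;5.1 -1.11 0 -0.1 -0.48 0 0.66;6.8 -1.48 0 -0.1 -0.48 0 0.66;8.79 -1.93 0 -0.1 -0.48 0 0.66'
python3 - <<'E'
from h import *
from scipy.spatial.transform import Rotation as Ro
s=env.state();M=Ro.from_euler("xyz",s["ee_rot"],degrees=True).as_matrix();print(M.round(3),s["qpos"])
P=cam("wrist");im=grab_frame("wrist");save("w6",im)
for q in("plate","quill"):
    for r in spotter.look_for(q,"wrist")[:2]:print(q,r)
E
```

```text
ee_pos: [496.6, -13.0, 88.3]
force: [0.8, -0.2, -0.6]
gripper_width: 60.2
time_s: 17.12
ee_pos: [491.8, -25.2, 85.6]
ee_rot: [179.8, -45.3, 77.8]
force: [0.5, 0.2, -0.3]
gripper_width: 60.1
[[ 0.149  0.977  0.154]
 [ 0.688 -0.215  0.693]
 [ 0.71   0.003 -0.704]] [-33.93429972  25.99768144 112.49441537  45.05719464  69.18396843
 -48.92673388]
plate {'box': [288.5, 185.8, 62.5, 98.2], 'conf': 0.76}
plate {'box': [229.6, 0.0, 193.7, 310.4], 'conf': 0.26}
quill {'box': [313.4, 0.0, 35.6, 17.1], 'conf': 0.65}
```

View pics/w6.png

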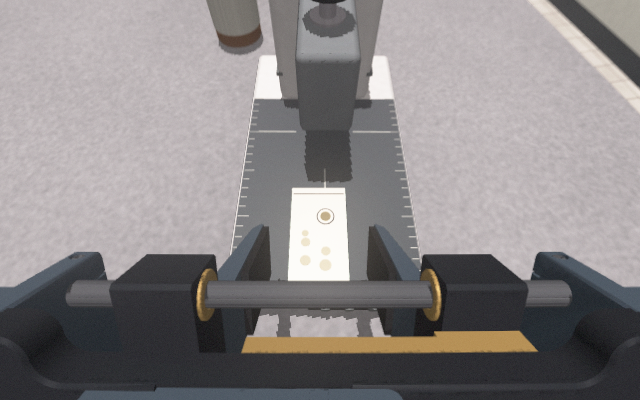

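Leaned view: plate flat on the bed, circle at (325,216), aligned with the scribed centre line (325,170). The cross line through the tip axis is at row ~131.

Run:
```python
from h import *
P=cam("wrist")
t=np.radians(77.6);u=np.array([np.cos(t),np.sin(t)]);v=np.array([-u[1],u[0]]);o=np.array([525.6,103.8])
g=cv2.imread("pics/w6.png").min(2).astype(float)
def row(x,a,b): w=g[a:b,x];w=np.clip(w-np.median(w)-10,0,None);return (np.arange(a,b)*w).sum()/w.sum()
def col(y,a,b): w=g[y,a:b];w=np.clip(w-np.median(w)-10,0,None);return (np.arange(a,b)*w).sum()/w.sum()
X=[[x,row(x,125,138)] for x in(260,270,280,290,360,370,380)]
C=[[col(y,316,334),y] for y in(172,176,180,184)]
print(np.round(X,1).tolist(),np.round(C,1).tolist())
st=lambda p,z:np.c_[(ray(P,p,z)[:,:2]-o)@u,(ray(P,p,z)[:,:2]-o)@v].round(1)
print("cross",st(X,40),"centre",st(C,40),"plate",st([[292,188],[345,188],[325,216]],46))
print("bed edges",st([[253,110],[237,230],[395,110],[414,225]],40))
```

```text
[[260.0, 130.9], [270.0, 130.9], [280.0, 131.1], [290.0, 131.0], [360.0, 131.3], [370.0, 131.3], [380.0, 131.5]] [[324.4, 172.0], [324.3, 176.0], [324.4, 180.0], [324.5, 184.0]]
cross [[  0.1  66. ]
 [ -0.1  55.4]
 [ -0.4  44.8]
 [ -0.4  34.2]
 [ -1.3 -39.6]
 [ -1.4 -50.1]
 [ -1.6 -60.7]] centre [[-52.8  -1.4]
 [-57.5  -1.3]
 [-62.1  -1.4]
 [-66.6  -1.4]] plate [[ -74.5   28.7]
 [ -74.8  -20. ]
 [-103.4   -1.3]]
bed edges [[  30.5   76.5]
 [-113.7   76. ]
 [  29.4  -80.4]
 [-109.7  -79.8]]
```

```bash
python3 -m jog '0 0 0 0 0 -0.7 0.66;0 0 0 0 0 -1.5 0.66;0 0 0 0 0 -1.95 0.66;0 0 0 0 0 -2.05 0.66;0 0 0 0 0 -2.05 0.66' |egrep 'pos|force|wid'
python3 -m jog '0 0 0 0 0 -0.04 0.66;0 0 0 0 0 -0.04 0.66' |egrep 'pos|force|wid'
python3 -m jog '0 0 0 0 0 -0.04 0.66;0 0 0 0 0 -0.04 0.66' |egrep 'time|pos|rot|force|wid'
```

```text
ee_pos: [491.6, -24.6, 33.8]
force: [1.1, -0.0, 0.3]
gripper_width: 60.5
ee_pos: [491.7, -25.0, 33.1]
force: [-0.3, -0.5, -0.2]
gripper_width: 60.1
time_s: 18.4
ee_pos: [491.5, -24.9, 31.9]
ee_rot: [179.9, -45.0, 77.7]
force: [-0.8, 0.0, 0.4]
gripper_width: 60.5
```

```bash
for i in 1; do python3 -m jog '0 0 0 0 0 -0.04 0.66;0 0 0 0 0 -0.04 0.66' |egrep 'pos|force'; done
python3 -m jog '0 0 0 0 0 -0.04 0.66;0 0 0 0 0 -0.04 0.66' |egrep 'pos|force'
python3 -m jog '0 0 0 0 0 -0.04 0.66;0 0 0 0 0 -0.04 0.66' |egrep 'time|pos|force'
```

```text
ee_pos: [491.6, -24.9, 30.8]
force: [0.0, 0.1, 1.0]
ee_pos: [491.7, -24.8, 30.3]
force: [-1.6, -1.3, 4.2]
time_s: 19.15
ee_pos: [491.8, -24.7, 30.0]
force: [-1.9, -1.8, 10.0]
```

Bed contact at TCP z≈30.3, as predicted. I'll back off about 1 mm and grip.

```bash
python3 -m jog '0 0 0 0 0 0.1 0.66;0 0 0 0 0 0.1 0.56;0 0 0 0 0 0.1 0.5;0 0 0 0 0 0.1 0.5;0 0 0 0 0 0.1 0.5' 20
python3 - <<'E'
from h import *
P=cam("wrist");im=grab_frame("wrist");save("w7",im)
r=spotter.trace("plate","wrist")[:1]
for q in r: print(q["box"],q["conf"])
E
```

```text
time_s: 19.77
ee_pos: [491.4, -24.9, 31.1]
ee_rot: [180.0, -45.0, 77.7]
force: [-0.2, -0.9, 0.2]
gripper_width: 48.6
[278.8, 150.7, 82.5, 128.4] 0.69
```

```bash
python3 -m jog '0 0 0 0.06 0.27 0 0.5;0 0 0 0.16 0.73 0 0.5;0 0 0 0.28 1.27 0 0.5;0 0 0 0.4 1.82 0 0.5;0 0 0 0.45 2.05 0 0.5' |egrep 'pos|force|wid'
python3 -m jog '0 0 0 0.1 0.46 0 0.5;0 0 0 0.22 1 0 0.5;0 0 0 0.3 1.37 0 0.5;0 0 0 0.32 1.46 0 0.5;0 0 0 0.32 1.46 0 0.5'
python3 - <<'E'
from h import *
P=cam("wrist");im=grab_frame("wrist");save("w8",im)
for n in("tip","plate","spot"):
    for r in spotter.look_for(n,"wrist")[:2]: print(n,np.round(r["box"],1),r["conf"])
m=cv2.resize(im[60:260,200:440],None,fx=3,fy=3,interpolation=cv2.INTER_CUBIC);save("w8c",m)
E
```

```text
ee_pos: [502.6, 27.7, 31.4]
force: [-0.7, -0.4, 0.4]
gripper_width: 48.5
time_s: 21.12
ee_pos: [510.8, 63.0, 31.3]
ee_rot: [179.9, -45.0, 77.7]
force: [-0.1, 0.9, -0.4]
gripper_width: 48.6
tip [318.6   0.   29.1  12.5] 0.82
plate [279.5 164.2  81.6 115.4] 0.59
spot [280.3 168.6  79.1 113. ] 0.71
spot [319.1   0.   30.9  14. ] 0.59
```

View pics/w8c.png

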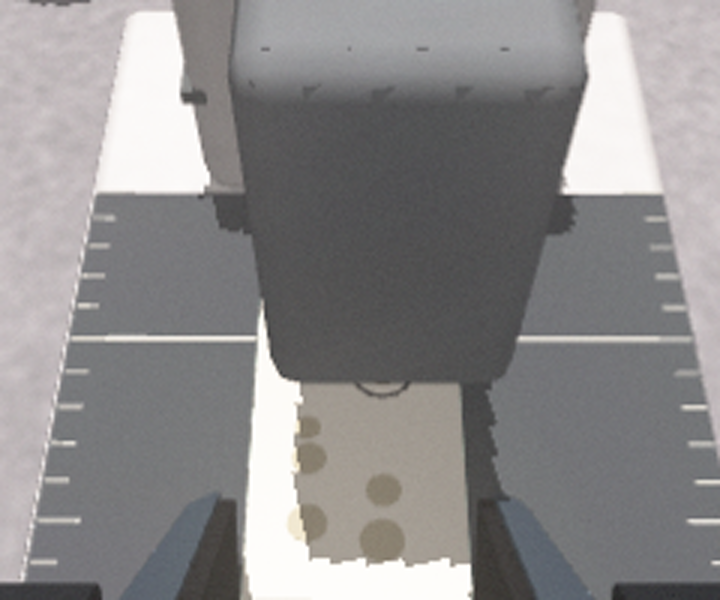

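The cross line is at crop row 339, and the near edge of the circle shows at (382,396), just in front of the hidden part.

Run:
```python
from h import *
P=cam("wrist")
t=np.radians(77.6);u=np.array([np.cos(t),np.sin(t)]);v=np.array([-u[1],u[0]]);o=np.array([525.6,103.8])
c=lambda q:(np.array(q,float)+.5)/3-.5+[200,60]
st=lambda q,z:np.c_[(ray(P,c(q),z)[:,:2]-o)@u,(ray(P,c(q),z)[:,:2]-o)@v].round(1)
print("cross",st([[100,338],[230,338.5],[540,339],[680,339]],40))
print("circle outer bottom",st([[382,397],[382,393]],46),"plate sides L",st([[252,440],[247,540]],46),"R",st([[464,440],[471,540]],46))
print("bed edges",st([[90,220],[42,480],[672,220],[722,480]],40))
# same points of raw w7/w6: dots
import numpy as np
```

```text
cross [[  2.2  69.1]
 [  2.   35.9]
 [  1.9 -43.1]
 [  2.  -78.9]]
circle outer bottom [[-18.8  -2.4]
 [-17.7  -2.4]] plate sides L [[-30.4  27.9]
 [-55.2  27.6]] R [[-30.4 -21.3]
 [-55.2 -21.4]]
bed edges [[ 41.4  77.2]
 [-37.9  77.3]
 [ 41.6 -83.5]
 [-37.8 -82. ]]
```

Two independent estimates agree: 12.9 mm to go, lateral error about 0.3 mm. I'll finish the slide, release, and back out along the reverse direction.

```bash
python3 -m jog '0 0 0 0.04 0.18 0 0.5;0 0 0 0.08 0.38 0 0.5;0 0 0 0.11 0.504 0 0.5;0 0 0 0.11 0.504 0 0.5;0 0 0 0.11 0.504 0 0.5'
python3 - <<'E'
from h import *
P=cam("wrist");im=grab_frame("wrist");save("w9",im)
t=np.radians(77.6);u=np.array([np.cos(t),np.sin(t)]);v=np.array([-u[1],u[0]]);o=np.array([525.6,103.8])
print((np.array(env.state()["ee_pos"][:2])-o)@u,(np.array(env.state()["ee_pos"][:2])-o)@v)
E
python3 -m jog '0 0 0 0 0 0 0.6;0 0 0 0 0 0 0.66;0 0 0 0 0 0 0.66' | egrep 'pos|force|wid'
python3 -m jog '0 0 0 -0.17 -0.78 0.2 0.66;0 0 0 -0.6 -2.7 0.6 0.66;0 0 0 -1.02 -4.7 1.2 0.66;0 0 0 -1.02 -4.7 2 0.66;0 0 0 -1.02 -4.7 2 0.66'
```

```text
time_s: 21.95
ee_pos: [513.5, 75.6, 31.3]
ee_rot: [179.9, -45.0, 77.7]
force: [-0.6, -0.3, -0.4]
gripper_width: 48.4
-30.23693701289441 5.724920895673326
ee_pos: [513.6, 75.4, 31.4]
force: [-0.8, -0.8, 0.1]
gripper_width: 60.0
time_s: 23.0
ee_pos: [488.6, -42.1, 82.4]
ee_rot: [179.7, -45.0, 77.8]
force: [-0.2, -0.3, -0.7]
gripper_width: 60.2
```

Run:
```python
from h import *
P=cam("wrist");im=grab_frame("wrist");save("w10",im)
t=np.radians(77.6);u=np.array([np.cos(t),np.sin(t)]);v=np.array([-u[1],u[0]]);o=np.array([525.6,103.8])
w=lambda x,y,z:np.r_[o+x*u+y*v,z]
p=proj(P,[w(-70,0,46),w(0,0,40)]);print(p)
x0,y0=int(p[0][0])-100,int(p[0][1])-120
print(x0,y0);save("w10c",cv2.resize(im[y0:y0+150,x0:x0+200],None,fx=4,fy=4,interpolation=cv2.INTER_CUBIC))
```

```text
[[321.45840155 168.85328295]
 [321.09861229 118.65033436]]
221 48
```

View pics/w10c.png

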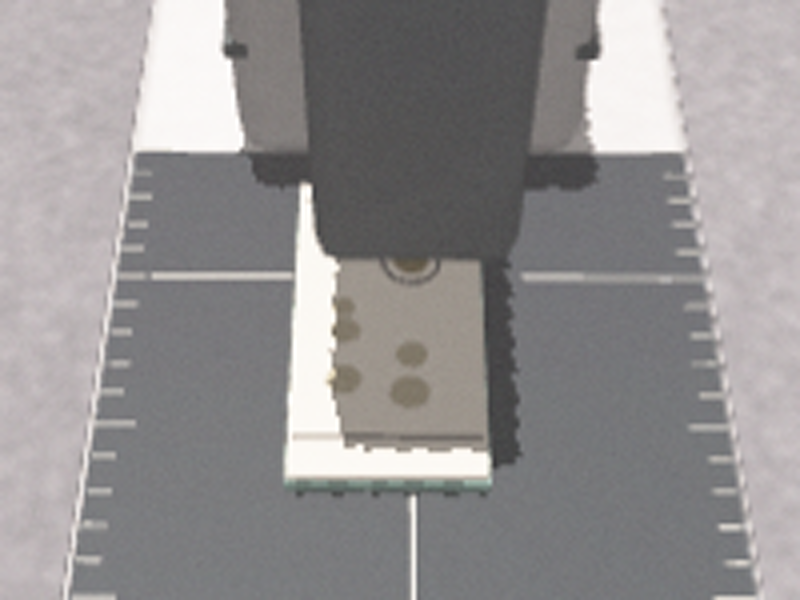

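The plate lies square. Circle bottom is at (411,283), rear pencil line at row 437, rear top edge at row 477, cross line at row 276, and centre line at x=413.

Run:
```python
from h import *
P=cam("wrist")
t=np.radians(77.6);u=np.array([np.cos(t),np.sin(t)]);v=np.array([-u[1],u[0]]);o=np.array([525.6,103.8])
c=lambda q:(np.array(q,float)+.5)/4-.5+[221,48]
st=lambda q,z:np.c_[(ray(P,c(q),z)[:,:2]-o)@u,(ray(P,c(q),z)[:,:2]-o)@v].round(1)
print("cross",st([[150,276],[280,276],[530,277],[690,279]],40).tolist(),"cl",st([[413,510],[413,590]],40).tolist())
print("circle bottom",st([[411,284]],46),"line",st([[300,437],[480,437]],46).tolist(),"rear edge",st([[288,478],[490,478]],46).tolist(),"sides",st([[292,380],[488,380]],46).tolist())
```

```text
cross [[2.8, 69.1], [2.8, 34.0], [2.6, -33.6], [2.1, -76.8]] cl [[-73.0, -1.4], [-95.2, -1.3]]
circle bottom [[-5.9 -1.3]] line [[-55.9, 26.0], [-55.7, -17.7]] rear edge [[-68.0, 28.4], [-67.8, -19.6]] sides [[-38.2, 28.6], [-38.1, -20.3]]
```

The circle centre is within about 1 mm of the axis (-0.7 mm along, -0.4 mm across). Now go up, upright, shut the fingers, and move over the knob.

```bash
python3 -m jog '0 0 0 0 0 1.8 0.5;-2 0.44 0 0 0 4 0.3;-4 0.88 0 0 0 6 0.1;-6 1.32 0 0 0 7.1 0;-8 1.76 0 0 0 7.1 0' 20|egrep 'pos|rot|force|wid'
python3 -m jog '-0.79 0.17 0 0.4 1.5 0 0;-0.79 0.17 0 0.9 3.5 0 0;-0.79 0.17 0 1.3 5.2 0 0;-0.79 0.17 0 1.48 5.86 0 0;-0.79 0.17 0 1.48 5.86 0 0'
```

```text
ee_pos: [489.0, -40.9, 261.8]
ee_rot: [179.6, -3.8, 77.8]
force: [-0.1, 0.2, -1.4]
gripper_width: 13.3
time_s: 24.3
ee_pos: [524.4, 105.4, 257.8]
ee_rot: [-179.9, 0.1, 77.8]
force: [-0.5, -0.5, 0.5]
gripper_width: 0.4
```

```bash
python3 -m jog '0 0 0 0 0 -0.8 0;0 0 0 0 0 -1.6 0;0 0 0 0 0 -2 0;0 0 0 0 0 -2.16 0;0 0 0 0 0 -2.16 0' |egrep 'pos|force'
python3 -m jog '0 0 0 0 0 -0.08 0;0 0 0 0 0 -0.16 0;0 0 0 0 0 -0.16 0' |egrep 'pos|force'
python3 -m jog '0 0 0 0 0 -0.08 0;0 0 0 0 0 -0.16 0;0 0 0 0 0 -0.16 0' |egrep 'pos|force'
```

```text
ee_pos: [525.2, 104.1, 205.2]
force: [0.2, -0.8, 0.1]
ee_pos: [525.0, 104.5, 200.8]
force: [-1.2, -0.2, 0.7]
ee_pos: [524.9, 104.5, 196.6]
force: [0.5, 0.2, -0.3]
```

```bash
python3 -m jog '0 0 0 0 0 -0.06 0;0 0 0 0 0 -0.12 0;0 0 0 0 0 -0.12 0' |egrep 'pos|force'
python3 -m jog '0 0 0 0 0 -0.06 0;0 0 0 0 0 -0.08 0;0 0 0 0 0 -0.08 0' |egrep 'time|pos|force'
```

```text
ee_pos: [525.0, 104.5, 193.7]
force: [0.1, -0.0, -0.5]
time_s: 26.42
ee_pos: [525.0, 104.5, 191.8]
force: [0.6, -0.2, -0.3]
```

No contact yet, so the ~30 mm tip offset also holds when shut. Expect contact near TCP z 166–170. I'll keep going with force checks.

```bash
python3 -m jog '0 0 0 0 0 -0.2 0;0 0 0 0 0 -0.4 0;0 0 0 0 0 -0.6 0;0 0 0 0 0 -0.76 0;0 0 0 0 0 -0.76 0' |egrep 'pos|force'
python3 -m jog '0 0 0 0 0 -0.06 0;0 0 0 0 0 -0.12 0;0 0 0 0 0 -0.12 0' |egrep 'pos|force'
python3 -m jog '0 0 0 0 0 -0.06 0;0 0 0 0 0 -0.1 0;0 0 0 0 0 -0.1 0' |egrep 'time|pos|force'
```

```text
ee_pos: [524.8, 104.5, 172.4]
force: [-0.9, -0.4, -0.5]
ee_pos: [525.0, 104.5, 169.8]
force: [-0.4, 1.0, -0.3]
time_s: 27.8
ee_pos: [525.1, 104.5, 167.4]
force: [0.3, -0.3, 1.9]
```

```bash
python3 -m jog '0 0 0 0 0 -0.04 0;0 0 0 0 0 -0.08 0;0 0 0 0 0 -0.08 0' |egrep 'pos|force'
python3 -m jog '0 0 0 0 0 -0.04 0;0 0 0 0 0 -0.08 0;0 0 0 0 0 -0.08 0' |egrep 'pos|force'
python3 -m jog '0 0 0 0 0 -0.04 0;0 0 0 0 0 -0.08 0;0 0 0 0 0 -0.08 0' |egrep 'time|pos|force'
```

```text
ee_pos: [525.1, 104.5, 165.3]
force: [-0.6, 0.4, 2.1]
ee_pos: [525.1, 104.5, 163.2]
force: [0.8, 0.3, 2.3]
time_s: 28.92
ee_pos: [525.1, 104.5, 161.2]
force: [-0.4, 0.3, 1.7]
```

```bash
python3 -m jog '0 0 0 0 0 -0.05 0;0 0 0 0 0 -0.05 0' |egrep 'pos|force'
python3 -m jog '0 0 0 0 0 -0.04 0;0 0 0 0 0 -0.04 0' |egrep 'pos|force'
python3 -m jog '0 0 0 0 0 -0.04 0;0 0 0 0 0 -0.04 0' |egrep 'time|pos|force'
```

```text
ee_pos: [525.1, 104.5, 159.9]
force: [-0.6, -0.4, 1.2]
ee_pos: [525.1, 104.5, 159.0]
force: [0.5, 0.6, 1.7]
time_s: 29.68
ee_pos: [525.1, 104.5, 158.0]
force: [-0.3, 0.3, 1.6]
```

```bash
python3 -m jog '0 0 0 0 0 -0.03 0;0 0 0 0 0 -0.03 0' |egrep 'pos|force'
python3 -m jog '0 0 0 0 0 -0.03 0;0 0 0 0 0 -0.03 0' |egrep 'time|pos|force'
```

```text
ee_pos: [525.1, 104.5, 157.7]
force: [-0.4, 0.3, 4.7]
time_s: 30.18
ee_pos: [525.1, 104.5, 157.6]
force: [-2.6, 0.1, 8.4]
```

The tip is seated: motion stops at 157.6 (expected 158) and force rises to 8 N. I'll lift off and back away, then check.

```bash
python3 -m jog '0 0 0 0 0 0.2 0;0 0 0 0 0 1 0;0 0 0 0 0 2.5 0;0 0 0 0 0 4 0;0 0 0 0 0 4 0' |egrep 'pos|force'
python3 -m jog '0 0 0 -0.5 -2 0 0;0 0 0 -1 -4 0 0;0 0 0 -1.5 -6 0 0;0 0 0 -2 -8 0 0;0 0 0 -2.4 -10 0 0' |egrep 'pos|force'
python3 -m jog '1.8 -0.4 0 0 -1 -1 0;3.6 -0.8 0 0 -2 -2 0;5.4 -1.2 0 0 -3 -3 0;7.2 -1.6 0 0 -3.5 -4 0;9 -2 0 0 -3.5 -4.5 0' |egrep 'time|pos|rot|force'
python3 - <<'E'
from h import *
P=cam("wrist");im=grab_frame("wrist");b=grab_frame("scene");a=grab_frame("top")
for n,c in(("quill","scene"),("tip","wrist")):
    for r in spotter.look_for(n,c)[:1]:print(n,r)
p=proj(P,[[525.6,103.8,46]])[0];print(p)
x,y=np.clip(p.astype(int)-[100,60],0,[440,280])
m=np.zeros((600,800,3),np.uint8);m[:360,:600]=cv2.resize(im[y:y+120,x:x+200],None,fx=3,fy=3,interpolation=cv2.INTER_CUBIC)
m[360:,:360]=cv2.resize(b[150:250,270:420],(360,240),interpolation=cv2.INTER_CUBIC)
m[360:,360:]=cv2.resize(a[150:270,210:430],(440,240),interpolation=cv2.INTER_CUBIC);print(x,y);save("fin",m)
E
```

```text
ee_pos: [526.8, 104.8, 259.3]
force: [0.1, 0.1, -0.4]
ee_pos: [463.8, -146.8, 255.2]
force: [0.5, -1.2, 0.3]
time_s: 32.05
ee_pos: [464.3, -234.0, 141.9]
ee_rot: [180.0, -46.5, 77.5]
force: [0.7, 0.8, -0.2]
quill {'box': [396.4, 183.4, 39.3, 37.2], 'conf': 0.55}
tip {'box': [307.2, 46.6, 6.8, 10.0], 'conf': 0.39}
[308.48809707  57.33951231]
208 0
```

View pics/fin.png

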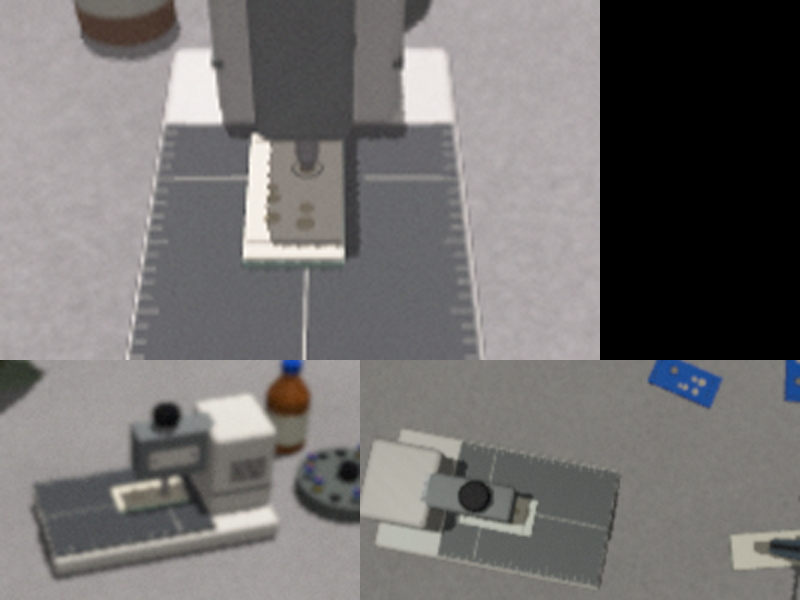

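The final picture shows the tip at (307,168), inside the circle and resting on the flat plate. The bottle, the tray and the long plate are in place, and the gripper is clear.

```bash
python3 -m jog '0 0 0 0 0 0 0;0 0 0 0 0 0 0' | egrep 'time|force'; python3 -c "
from workcell import env; print(env.job_done())"
```

```text
time_s: 32.55
force: [0.2, -0.1, 0.0]
the job is handed in; nothing more can be done
None
```

I laid the short plate flat on the bed with its circle end leading and regripped its rear end with the tool leaned 45°. I then slid it about 103 mm under the head, let go, and pushed the knob down with the shut fingers until the tip rested on the layer. The job was handed in at 32.6 s.

**Last checks:**
- **Circle position:** before I pressed the knob, the circle centre was 0.5 to 1.3 mm short of the tip axis and about 0.4 mm to the side. The tip has about 4.5 mm to spare inside the circle.
- **Tip contact:** the knob stopped within 0.5 mm of the expected height and the force rose to about 8 N. In the final picture the tip stands inside the circle and the plate lies flat.
- **Other things:** the long plate was not touched, and the bottle and tray look unmoved in the final pictures; I did not measure them again.

**What disagreed:**
- **Fingertips:** they sat about 30 mm behind the stated TCP, both open and shut. The first three times the jaws closed they passed above the plate without moving it, and I found the true offset by touching the bench lightly.
- **Knob force:** while the knob slid the reading was about 2 N, not the stated 4 N.
- **Laying the plate:** it was first laid with its rear end about 2 mm over the bed's front edge by measurement. It lay flat there, and the slide brought it fully onto the bed.

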